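# Raise the bail of the offcuts pail and hang it on the latch hook

### The job

Swing the pail's bail, which is lying flat, up to upright while the pail stands on the bench, then lift the pail by its bail, press the bail's handle down past the spring latch of the hook on the stand, and let the weight down gently until the pail hangs still with the handle in the bottom of the hook, under the shut latch. Do not force, ram or drop the bail on the hook (a firm hand, never 20 N), do not tip the pail, and leave the other things on the bench alone.

Things in the scene. Friction and masses are not known exactly. Their poses are not given: they have to be found in the camera images.
- pail_mid (a point): centre (half-way up, on the axis) of a galvanised steel pail of plaster offcuts on the bench: 116 mm across the rim, 88 mm across the foot, 95 mm tall, 0.45 to 0.68 kg in all. z is its axis (up); y is the line through its two ears, 63 mm either side. The bail's hinge line runs along y, 54.5 mm above this point, 7 mm above the rim.
- bail (a joint): angle of the pail's bail, a loop of 6 mm steel rod hinged in the two ears: 0 flat over the rim (as it starts), pointing to the pail's -x side, pi/2 (1.57) upright, pi flat on the other side. The hinge rubs (0.03 N m): left within 0.4 of upright the bail stays up, lower it falls flat. The loop reaches 120 mm from the hinge line, so when flat its end juts 62 mm beyond the rim, with free air below.
- bail_neck (a point): centre of the bail's narrow end, on its mid-line 112 mm from the hinge line, between two parallel side rods (6 mm thick, along x, 68 mm over their outer faces, 56 mm inside, straight from the handle to 60 mm from the hinge line). Pinching both rods along y (35 N) holds the bail fast (it does not turn in such a grip) and leaves the handle's middle free for the hook.
- bail_grip (a point): centre of the bail's handle: a straight black plastic roller, 10 mm thick and 44 mm long, that turns freely on the cross bar joining the side rods, 120 mm from the hinge line. This point's y axis runs along the handle; its x axis points from the handle to the hinge line. Pinched across its thickness, the bail swings freely in it.
- stand: fixed bench stand: steel foot plate 100 x 160 x 10 mm and a 22 mm post 360 mm tall, both centred 100 mm along +x from the origin. A boss on the post carries an arm to -x that ends in a J hook of 10 mm steel rod with its point turned up on the -x side. The origin lies on the bench plumb below the middle of the hook's bowl; x points from hook to post, y across the hook.
- hook_seat (a point): nominal place of the handle's centre when it hangs in the bowl: x = y = 0, 253 mm above the bench (bowl surface 5 mm lower, hook's underside 15 mm lower). The boss is clamped by eye: hook, latch and all really sit up to 16 mm higher or lower than the nominal points say. That is not measured; find it by feel. Once past the latch, bring the handle over x = 0, then let it down. Axes as the stand's.
- hook_mouth (a point): nominal middle of the mouth's free side, on the shut latch: 39 mm above and 9 mm to -x of the seat (height up to 16 mm out likewise). Press the handle straight down here, coming over the point from above or from -x. The throat is 32 mm wide, from the point's inner face, 7 mm to -x of here, to the shank; the point's top is 16 mm above the latch. Axes as the stand's.
- latch_pin (a point): nominal place of the latch's hinge pin at the shank, 16 mm to +x of the seat and level with the shut latch. The latch is a sprung steel flap 10 mm wide, its free end just behind the point. The handle presses it down with 6 to 10 N (the pail may be lighter than that); with its centre 21 to 25 mm below the shut latch it slips past the end, the force falls away and the flap snaps shut above it.
- pyramid: plaster cone 68 mm across, 62 mm tall; bystander, origin under its centre
- tape: roll of paper tape 90 mm across, 24 mm tall; bystander, origin under its centre
- sandblock: cork sanding block 100 x 60 x 32 mm; bystander, origin under its centre
- batten_a: pine batten 240 x 38 x 24 mm; bystander, origin under its centre
- batten_b: pine batten 200 x 38 x 24 mm; bystander, origin under its centre
- tin: lidded tin 74 mm across, 85 mm tall, without a bail; bystander, origin under its centre
- sander: palm sander 112 x 100 mm, 126 mm tall; bystander, origin under its centre
Things that resemble listed ones, but are neither listed nor needed, are in the scene too. What is shaped like the part that bears pail_mid but green or purple is not meant.

How it is judged:
On the way, in this order (a step that is already met when the one before it is completed fails the run):
1. the bail is raised upright (within about 11 degrees) while the pail stands upright on the bench (value of joint bail between 1.37 and 1.77 rad and height (world z) of pail_mid below 0.055 m and angle between pail_mid's own z axis and vertical below 0.12 rad), for 0.2 s.
2. the pail is lifted clear of the bench (height (world z) of pail_mid above 0.06 m), for 0.2 s.
At the end, for the whole second after the job is handed in: the handle rests in the bottom of the hook's bowl, under the latch (within 7 mm along the hook, its middle within 15 mm of the hook sideways, its height that of the bowl), and the pail hangs from the hook clear of the bench, within 14 degrees of upright and nearly still (x of bail_grip in the frame of stand between -0.007 and 0.007 m and y of bail_grip in the frame of stand between -0.015 and 0.015 m and z of bail_grip in the frame of stand between 0.232 and 0.272 m and contact force between pail and stand above 2 N and height (world z) of pail_mid above 0.055 m and angle between pail_mid's own z axis and vertical below 0.25 rad and linear speed of pail below 0.06 m/s); the robot touches nothing.
It fails at once if the pail or its bail is pressed, rammed or dropped on the hook or stand with 20 N or more (contact force between pail and stand above 20 N).
It fails at once if the pail is dropped into the hook instead of being let down (it moves at over 0.25 m/s with its handle in the hook) (x of bail_grip in the frame of stand between -0.016 and 0.016 m and y of bail_grip in the frame of stand between -0.02 and 0.02 m and z of bail_grip in the frame of stand below 0.29 m and linear speed of pail above 0.25 m/s).
It fails at once if the robot pushes the stand or its hook with 20 N or more (contact force between the arm and stand above 20 N).
It fails at once if the pail is tipped by more than 26 degrees (angle between pail_mid's own z axis and vertical above 0.45 rad).
It fails at once if another thing on the bench is shifted by more than 20 mm (distance of any of pyramid, tape, sandblock, batten_a, batten_b, tin, sander from where it was at the start of the episode above 0.02 m).
It also fails if it takes over 72 s, if anything falls off the work surface, if the arm or the gripper's body presses on something with over 40 N, if the wrist force passes 120 N, or if a joint passes its speed limit or range.

### The arm

A 6-joint arm with a two-finger parallel gripper is mounted at the origin on the work surface. World frame = base frame: x ahead of the robot, y to its left, z up, the work surface at z = 0. Lengths are in m, angles in rad, forces in N, time in s.
With the tool pointing down it reaches from about 0.35 to 0.975 m from the base axis. Payload 4.9 kg.
Tool frame: the origin (TCP) lies on the front face of the gripper's body, between the roots of the fingers; the fingertips stand ctrl.finger_overhang ahead of it and the grasp point (between the pads) lies 54 mm ahead of it (ctrl.finger_overhang is the distance from the TCP to the fingertips, in m); z points along the fingers, y is the line along which they close (so a half turn about z gives the same grasp; the last joint's range is limited). The gripper opens to 85 mm and grips with 20 to 120 N. Pads are 22 mm wide; open, the fingers measure 114 mm over their backs; the gripper's body (76 mm by 85 mm) begins 54 mm behind the grasp point. The pads swing forward as they close: fully open they stand 13 mm farther back than shut.
Start: joints at [1.2, 0.053, 1.613, -0, 1.476, -0.119], TCP at [0.156, 0.605, 0.304] pointing down, gripper open.
Joint ranges: [-3.01, 3.01], [-1.01, 2.22], [0.06, 2.58], [-1.02, 4.17], [0.09, 2.62], [-3.14, 3.14]. Speed limits (rad/s): [2.57, 2.57, 3.14, 3.14, 3.14, 3.14].

### API

Orientations are given as a rotation vector (axis times angle).
In Python, from station import ctrl, vision gives the robot as it stands. The module is installed in compiled form; this text tells all that it offers.
- The arm moves only by the tool drive_tool, never from a script. Its argument "rows" is a list of rows, each a list of 2 entries, a list of its own where there are three numbers: the shift along the tool's x, y, z in m, then the turn about the tool's z in rad. A call has 1 to 10 rows; each row shifts and turns the commanded pose from where the row before left it, along the tool's axes as they then stand; what a row does not reach is not made up. A row lasts 1/10 s, in which the tool goes at most 50 mm and 8.59 degrees, less where a joint would pass 70% of its speed; a pose out of reach is approached as far as the arm can. A call with a gripper value outside its range is refused whole. "jaw" is the closure, from 0 (fully open) to 1 (shut), set as the call begins (left out, the last holds). The fingers move at their own pace and stop on an object; "grip_force" is the grip in N (left out, the last holds). Time passes only in rows, so rows that do not move let the fingers close. It gives the time, the measured TCP pose, the force, the opening and the grip force at its end, in the units of the state.
- ctrl.get_obs(): the state, without advancing time (a new reading comes with each control period).
- vision.get_image(name): name is "scene" or "top"; returns a dict with "image" (400x640x3 uint8, blue, green, red), "vertical_fov" (degrees; the focal length in pixels is half the picture's height over the tangent of half this angle, whatever the lens; pixels are square), "cx", "cy" (the principal point, pixels), "dist_coeffs" ([k1, k2, p1, p2, k3] as OpenCV has them; the pictures are not rectified), "R" (3x3) and "t" (3): a world point X has camera coordinates R X + t. Camera axes: x right, y down, z forward; pixel columns grow to the right and rows downward; lengths in m; the calibration is good to about 2 mm. A picture is of the moment at which its call begins. There is no depth.
- ctrl.finish_job(): hands the job in; it is judged then, once.
The state is a dict: "t": time; "q": joint angles; "dq": joint speeds; "effort": joint torques, N m; "tool_pos": TCP position; "tool_rot": TCP orientation; "contact_force": force on the tool from outside, world axes, zero at the start; "wrist_torque": the same for the moment, N m; "opening": finger opening in m; "grip_force": force on a finger pad.
Only numpy, scipy, OpenCV 4.12 (cv2) and the standard library are available. Lean on these libraries where they do the work, as an engineer would, in place of code of your own. Each camera call takes 0.05 s, during which the arm holds its last target. There are 200 camera calls.

## Working session

There is one attempt and no reset: what is moved stays moved. The work goes in short steps, Python scripts to look and compute and a tool call to move; the robot and the scene stay as the last step left them, time stands still between calls to the robot, and variables do not carry over. Pictures are saved under pics/ and viewed, at most 12 in all, crops included, and the job is handed in when it is done.

Besides the shell and the picture viewer there is one more tool, called in YAML: its name, and indented under it one key for each argument. drive_tool: Moves the arm, as the interface text tells. Its arguments: {"type":"object","properties":{"rows":{"type":"array","items":{"type":"array"}},"jaw":{"type":"number"},"grip_force":{"type":"number"}},"required":["rows"]}

```bash
mkdir -p pics; cat > h.py <<'E'
import numpy as np, cv2, pickle
from station import ctrl, vision
def grab(n,tag):
    d=vision.get_image(n); cv2.imwrite(f'pics/{tag}.png',d['image']); pickle.dump(d,open(f'pics/{tag}.pkl','wb')); return d
def load(tag): return pickle.load(open(f'pics/{tag}.pkl','rb'))
def K(d):
    f=200/np.tan(np.radians(d['vertical_fov'])/2); return np.array([[f,0,d['cx']],[0,f,d['cy']],[0,0,1]])
def ray(d,uv):
    p=cv2.undistortPoints(np.array([[uv]],float),K(d),np.array(d['dist_coeffs']))[0,0]
    R=np.array(d['R']);t=np.array(d['t']); return -R.T@t, R.T@np.array([p[0],p[1],1])
def onz(d,uv,z):
    c,r=ray(d,uv); return c+r*(z-c[2])/r[2]
def proj(d,P):
    R=np.array(d['R']); return cv2.projectPoints(np.atleast_2d(np.array(P,float)),cv2.Rodrigues(R)[0],np.array(d['t'],float),K(d),np.array(d['dist_coeffs']))[0][:,0]
def tri(d1,u1,d2,u2):
    c1,r1=ray(d1,u1);c2,r2=ray(d2,u2)
    s=np.linalg.lstsq(np.c_[r1,-r2],c2-c1,rcond=None)[0]
    a=c1+s[0]*r1;b=c2+s[1]*r2; return (a+b)/2,np.linalg.norm(a-b)
E
python3 - <<'E'
from h import *
o=ctrl.get_obs(); print(o, ctrl.finger_overhang)
for n in('top','scene'):
    d=grab(n,n+'0'); print(n,d['vertical_fov'],-np.array(d['R']).T@d['t'],np.array(d['R']).round(3).tolist())
E
```

```text
{'t': 0.0, 'q': array([ 1.19995550e+00,  5.33326221e-02,  1.61429594e+00, -4.61543205e-06,
        1.47598576e+00, -1.19000743e-01]), 'dq': array([-0.00097621, -0.00030623, -0.00163771,  0.00027762,  0.0001288 ,
        0.00125853]), 'effort': array([ 2.36659789e-04, -3.93688846e+01, -3.70172489e+01, -1.53270494e-04,
        7.30225642e-03, -9.48844075e-06]), 'tool_pos': array([0.15556944, 0.60483942, 0.30267673]), 'tool_rot': array([-3.94483021e-01, -3.11623590e+00,  3.08213915e-03]), 'contact_force': array([ 1.25291136, -0.87314593,  0.11068167]), 'wrist_torque': array([ 0.00780315,  0.01256405, -0.05633981]), 'grip_force': 0.0, 'opening': 0.08560128417680467} 0.0726
top 52.49830313202737 [ 0.20866313 -0.01495943  1.4478439 ] [[0.017, -1.0, 0.002], [-0.978, -0.017, -0.209], [0.209, 0.002, -0.978]]
scene 53.364625642561386 [1.12338669 0.4175743  0.99049168] [[-0.561, 0.828, -0.001], [0.588, 0.397, -0.705], [-0.583, -0.396, -0.709]]
```

View pics/top0.png

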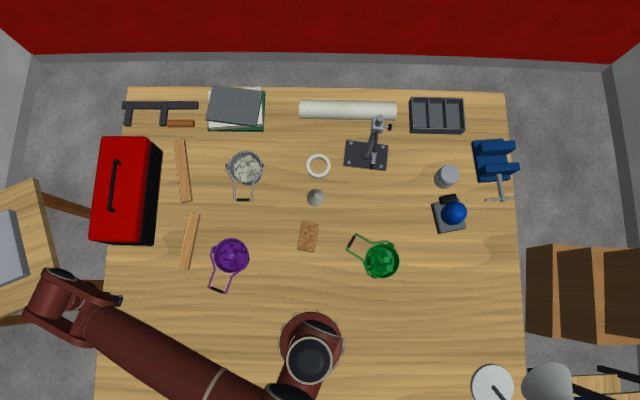

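View pics/scene0.png

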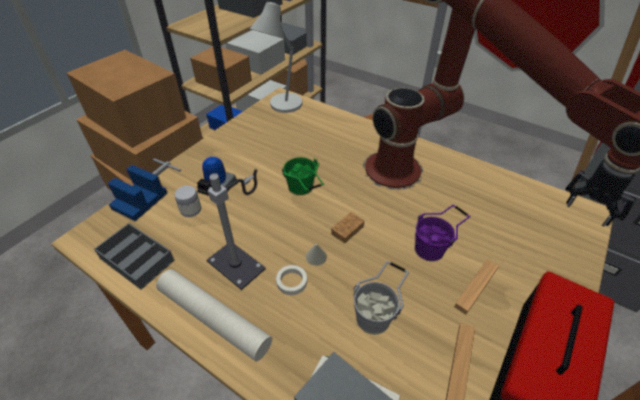

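Top: the galvanised pail is at about (245,168), with its black handle at (242,200). The stand plate is at about (366,155). In the scene view the pail is at (377,305), its handle at (398,267), and the hook at about (252,182).

```bash
python3 - <<'E'
from h import *
a=load('top0');b=load('scene0')
A=cv2.resize(a['image'][100:220,215:415],None,fx=4,fy=4,interpolation=2)[:, :800]
cv2.imwrite('pics/c1.png',A[:480])
s=b['image']
B=np.hstack([cv2.resize(s[155:295,180:280],None,fx=4,fy=4,interpolation=2),cv2.resize(s[240:380,330:430],None,fx=4,fy=4,interpolation=2)])
cv2.imwrite('pics/c2.png',B)
E
```

```text
(no output)
```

View pics/c1.png

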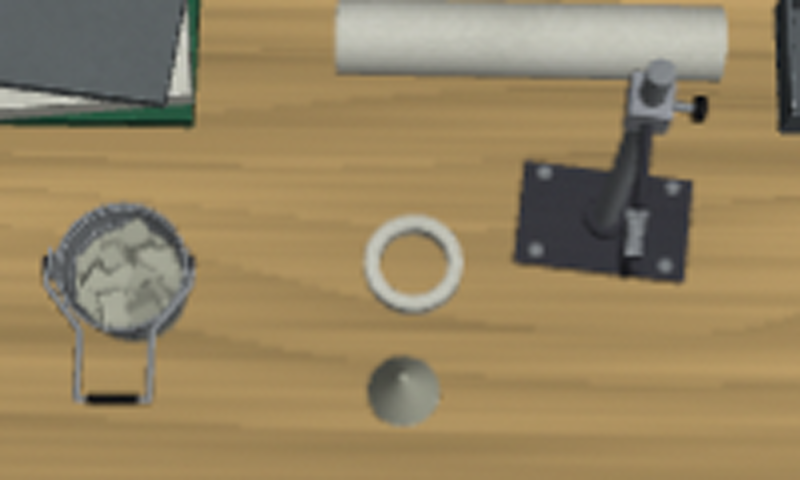

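View pics/c2.png

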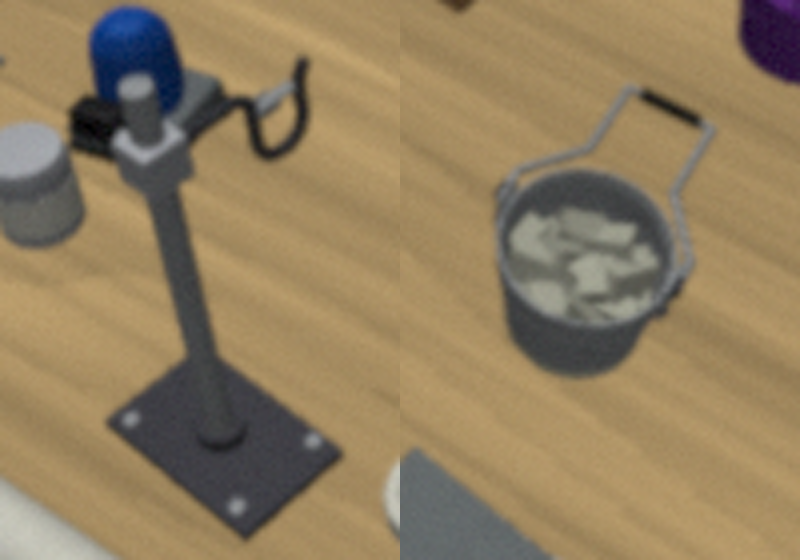

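The crops show the plate corners, handle ends, ears, latch (c1: 635,230) and hook (c2: tip 302,60; bowl bottom 270,155) clearly.

```bash
python3 - <<'E'
from h import *
np.set_printoptions(precision=4,suppress=True)
a=load('top0');b=load('scene0')
T=lambda x,y:((x+.5)/4-.5+215,(y+.5)/4-.5+100)
S=lambda x,y:((x+.5)/4-.5+180,(y+.5)/4-.5+155)
P=lambda x,y:((x-400+.5)/4-.5+330,(y+.5)/4-.5+240)
print('handle tri',tri(a,T(112,399),b,P(670,107)), onz(a,T(112,399),.102))
for p in((86,399),(139,399),(78,400),(151,400)): print('h',onz(a,T(*p),.102))
e=[onz(a,T(*p),.102) for p in((48,265),(189,262))]; print('ears',e,(e[0]+e[1])/2,np.linalg.norm(e[0]-e[1]))
m=(e[0]+e[1])/2;g=onz(a,T(112,399),.102);print('reach',np.linalg.norm(m-g)); v=m-g; print('x dir ang',np.arctan2(v[1],v[0]))
# rim ellipse by top: left 62 right 190?, top 203 bottom 338
print('rim c',onz(a,T(124,271),.095))
c=np.array([onz(a,T(*p),.01)[:2] for p in((525,160),(692,182),(685,282),(515,262))])
print(c,c.mean(0),[np.linalg.norm(c[i]-c[(i+1)%4]) for i in range(4)])
cs=[onz(b,S(*p),.01)[:2] for p in((107,423),(342,455),(247,538))];print('scene plate',cs,(cs[0]+cs[1])/2)
x=(c[0]+c[1]-c[2]-c[3]);yaw=np.arctan2(x[1],x[0])
y=(c[0]+c[3]-c[1]-c[2]);yaw2=np.arctan2(-y[0],y[1])
ctr=(c.mean(0)+(cs[0]+cs[1])/2)/2
yw=(yaw+2*yaw2)/3; print('yaw',yaw,yaw2,'ctr',ctr)
print('post top',onz(a,T(660,68),.36),onz(b,S(140,85),.36))
ux=np.array([np.cos(yw),np.sin(yw)]);O=ctr-.1*ux;print('origin',O)
R=np.array([[ux[0],-ux[1]],[ux[1],ux[0]]])
W=lambda x,y,z:[*(O+R@[x,y]),z]
print('proj top tip,latch',[(p-[215,100])*4 for p in proj(a,[W(-.021,0,.308),W(0,0,.292)])])
print('proj sc bowlbot,tip,latch',[(p-[180,155])*4 for p in proj(b,[W(0,0,.238),W(-.021,0,.308),W(0,0,.292)])])
for n,t1,t2 in(('tip',(626,272),(302,60)),('latch',(635,230),(273,97)),('posttop',(660,68),(140,85))): 
    X,er=tri(a,T(*t1),b,S(*t2)); print(n,X,er,'local',R.T@(X[:2]-O))
E
```

```text
handle tri (array([0.4747, 0.2383, 0.1009]), np.float64(0.0029951880014160177)) [0.4739 0.2395 0.102 ]
h [0.4735 0.2617 0.102 ]
h [0.4744 0.2165 0.102 ]
h [0.4726 0.2685 0.102 ]
h [0.4737 0.2063 0.102 ]
ears [array([0.591 , 0.3019, 0.102 ]), array([0.5956, 0.1796, 0.102 ])] [0.5933 0.2408 0.102 ] 0.12236577070450244
reach 0.11937623642952402
x dir ang 0.010434826144902043
rim c [0.5886 0.2368 0.095 ]
[[ 0.7268 -0.1166]
 [ 0.7083 -0.2729]
 [ 0.6113 -0.2644]
 [ 0.6274 -0.1075]] [ 0.6684 -0.1904] [np.float64(0.15738406272129088), np.float64(0.0974367230832106), np.float64(0.1576318434987248), np.float64(0.0997965347657225)]
scene plate [array([ 0.7143, -0.2719]), array([ 0.6364, -0.1049]), array([ 0.7305, -0.1153])] [ 0.6753 -0.1884]
yaw -0.08967426316318347 -0.10972903862181402 ctr [ 0.6719 -0.1894]
post top [ 0.6726 -0.189   0.36  ] [ 0.6702 -0.1903  0.36  ]
origin [ 0.5724 -0.1791]
proj top tip,latch [array([634.3152, 248.3873]), array([633.868 , 227.6736])]
proj sc bowlbot,tip,latch [array([284.2737, 144.8363]), array([294.8177,  51.4987]), array([274.4763,  85.7735])]
tip [ 0.5417 -0.1758  0.294 ] 0.01035440911840895 local [-0.0309  0.0001]
latch [ 0.5746 -0.1804  0.2842] 0.0011092785179573493 local [ 0.0023 -0.0011]
posttop [ 0.6716 -0.1886  0.362 ] 0.00035158607501370936 local [0.0997 0.0008]
```

```bash
cat >> h.py <<'E'
from scipy.spatial.transform import Rotation as Ro
def to(target,ydir=None):
    """print tool-axis shift to target TCP, and turn about tool z bringing tool y to +-ydir"""
    o=ctrl.get_obs(); R=Ro.from_rotvec(o['tool_rot']).as_matrix()
    print('t',round(o['t'],2),'pos',o['tool_pos'].round(4),'F',o['contact_force'].round(1),'open',round(o['opening'],4),'grip',round(o['grip_force'],1))
    print('axes x',R[:,0].round(3),'y',R[:,1].round(3),'z',R[:,2].round(3),'q6',o['q'][5].round(2))
    if target is not None: print('shift',(R.T@(np.array(target)-o['tool_pos'])).round(4))
    if ydir is not None:
        v=R.T@np.array([np.cos(ydir),np.sin(ydir),0]); a=np.arctan2(-v[0],v[1]); print('turn',[round((a+np.pi/2)%np.pi-np.pi/2,3)])
E
python3 - <<'E'
from h import *
np.set_printoptions(precision=4,suppress=True)
to([.474,.2395,.24],0.02)
b=load('scene0');S=lambda x,y:((x+.5)/4-.5+180,(y+.5)/4-.5+155)
O=np.array([.5724,-.1791,0]);yw=-.103;ux=np.array([np.cos(yw),np.sin(yw),0]);uy=np.array([-ux[1],ux[0],0])
for n,p in dict(tip=(302,60),bowlbot=(270,157),bowltop=(272,148),latch=(273,97),armtop=(237,98),armmid=(215,118)).items():
    c,r=ray(b,S(*p)); s=-(c-O)@uy/(r@uy); X=c+s*r; print(n,'x',(X-O)@ux,'z',X[2])
E
```

```text
t 0.1 pos [0.1556 0.6049 0.3028] F [0.  0.5 0.1] open 0.0855 grip 0.0
axes x [-0.968  0.249  0.   ] y [ 0.249  0.968 -0.002] z [-0.001 -0.002 -1.   ] q6 -0.12
shift [-0.3994 -0.2744  0.0632]
turn [np.float64(1.299)]
tip x -0.024814117195532698 z 0.29940960332956745
bowlbot x 0.014594794817978643 z 0.23862267774125712
bowltop x 0.011661311824470458 z 0.2449463382018101
latch x 0.0037396623648933715 z 0.2859267340833924
armtop x 0.032125698231211024 z 0.3045564229428013
armmid x 0.05167744247337041 z 0.300809114536009
```

drive_tool:
  rows:
    - [[-0.04, -0.0274, 0.003], 0]
    - [[-0.04, -0.0274, 0.003], 0]
    - [[-0.04, -0.0274, 0.003], 0]
    - [[-0.04, -0.0274, 0.003], 0]
    - [[-0.04, -0.0274, 0.003], 0]
    - [[-0.04, -0.0274, 0.003], 0]
    - [[-0.04, -0.0274, 0.003], 0]
    - [[-0.04, -0.0274, 0.003], 0]
    - [[-0.04, -0.0274, 0.003], 0]
    - [[-0.04, -0.0274, 0.003], 0]
  jaw: 0.5

```text
t: 1.1
tool_pos: [0.4755, 0.2385, 0.2734]
tool_rot: [-0.395, -3.116, 0.0]
contact_force: [0.7, 0.3, -0.5]
opening: 0.0429
grip_force: 0.0
```

drive_tool:
  rows:
    - [[0, 0, 0], 0.1443]
    - [[0, 0, 0], 0.1443]
    - [[0, 0, 0], 0.1443]
    - [[0, 0, 0], 0.1443]
    - [[0, 0, 0], 0.1443]
    - [[0, 0, 0], 0.1443]
    - [[0, 0, 0], 0.1443]
    - [[0, 0, 0], 0.1443]
    - [[0, 0, 0], 0.1443]
    - [[0, 0, 0], 0]

```text
t: 2.1
tool_pos: [0.4746, 0.2402, 0.2733]
tool_rot: [-2.198, -2.244, 0.001]
contact_force: [0.1, -0.9, 0.4]
opening: 0.0428
grip_force: 0.0
```

```bash
python3 - <<'E'
from h import *
to([.474,.2395,.17],0.02); print(ctrl.finger_overhang)
d=grab('scene','s1'); p=proj(d,[[.474,.24,.2]])[0].astype(int);print(p)
x,y=np.clip(p-[60,80],0,None); cv2.imwrite('pics/c3.png',cv2.resize(d['image'][y:y+190,x:x+200],None,fx=3,fy=3,interpolation=2)); print(x,y)
E
```

```text
t 2.1 pos [0.4746 0.2402 0.2733] F [ 0.1 -0.9  0.4] open 0.0428 grip 0.0
axes x [-0.021  1.    -0.   ] y [ 1.     0.021 -0.001] z [-0.001 -0.    -1.   ] q6 0.31
shift [-0.0006 -0.0005  0.1033]
turn [np.float64(0.001)]
0.0726
[403 243]
343 163
```

View pics/c3.png

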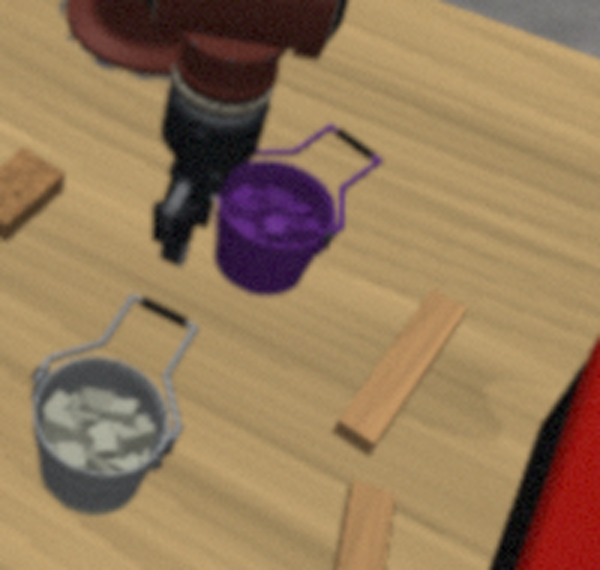

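The open fingers are above the handle: the tips are near c3 (172,262), in line with the black roller at (165,312).

drive_tool:
  rows:
    - [[0, 0, 0.025], 0]
    - [[0, 0, 0.025], 0]
    - [[0, 0, 0.025], 0]
    - [[0, 0, 0.02], 0]
    - [[0, 0, 0.015], 0]
    - [[0, 0, 0.005], 0]
    - [[0, 0, 0], 0]

```text
t: 2.85
tool_pos: [0.4746, 0.2402, 0.1583]
tool_rot: [-2.197, -2.244, 0.002]
contact_force: [1.0, 0.1, 0.6]
opening: 0.0427
grip_force: 0.0
```

drive_tool:
  rows:
    - [[0, 0, 0], 0]
    - [[0, 0, 0], 0]
    - [[0, 0, 0], 0]
    - [[0, 0, 0], 0]
    - [[0, 0, 0], 0]
    - [[0, 0, 0], 0]
    - [[0, 0, 0], 0]
  jaw: 1.0
  grip_force: 25

```text
t: 3.55
tool_pos: [0.475, 0.2403, 0.1591]
tool_rot: [2.199, 2.244, 0.001]
contact_force: [1.8, -0.2, -1.1]
opening: 0.009
grip_force: 25.2
```

drive_tool:
  rows:
    - [[0, 0.0005, -0.0105], 0]
    - [[0, 0.0014, -0.0104], 0]
    - [[0, 0.0023, -0.0102], 0]
    - [[0, 0.0031, -0.01], 0]
    - [[0, 0.004, -0.0097], 0]
    - [[0, 0.0048, -0.0093], 0]
    - [[0, 0.0056, -0.0088], 0]
    - [[0, 0.0064, -0.0083], 0]
    - [[0, 0.0071, -0.0077], 0]
    - [[0, 0.0077, -0.0071], 0]

```text
t: 4.55
tool_pos: [0.5181, 0.241, 0.2512]
tool_rot: [-2.199, -2.244, 0.001]
contact_force: [1.6, -0.7, -2.6]
opening: 0.009
grip_force: 25.0
```

```bash
python3 -c "
from h import *
to(None)"
```

```text
t 4.55 pos [0.5181 0.241  0.2512] F [ 1.6 -0.7 -2.6] open 0.009 grip 25.0
axes x [-0.02  1.   -0.  ] y [ 1.     0.02  -0.001] z [-0.001 -0.    -1.   ] q6 0.28
```

Forces are small; continue up to upright.

drive_tool:
  rows:
    - [[0, 0.0083, -0.0064], 0]
    - [[0, 0.0088, -0.0056], 0]
    - [[0, 0.0093, -0.0048], 0]
    - [[0, 0.0097, -0.004], 0]
    - [[0, 0.01, -0.0031], 0]
    - [[0, 0.0102, -0.0023], 0]
    - [[0, 0.0104, -0.0014], 0]
    - [[0, 0.0085, -0.0002], 0]
    - [[0, 0, 0], 0]
    - [[0, 0, 0], 0]

```text
t: 5.55
tool_pos: [0.5947, 0.2425, 0.2806]
tool_rot: [2.197, 2.242, 0.005]
contact_force: [-0.3, -2.5, 5.8]
opening: 0.0085
grip_force: 25.8
```

```bash
python3 - <<'E'
from h import *
to(None)
d=grab('scene','s2'); p=proj(d,[[.593,.24,.13]])[0].astype(int)
x,y=np.clip(p-[100,100],0,None); cv2.imwrite('pics/c4.png',cv2.resize(d['image'][y:y+200,x:x+200],None,fx=3,fy=3,interpolation=2)[:600]); print(x,y)
E
```

```text
t 5.55 pos [0.5947 0.2425 0.2806] F [-0.3 -2.5  5.8] open 0.0085 grip 25.8
axes x [-0.02  1.    0.  ] y [1.    0.02  0.004] z [ 0.004  0.    -1.   ] q6 0.25
278 192
```

View pics/c4.png

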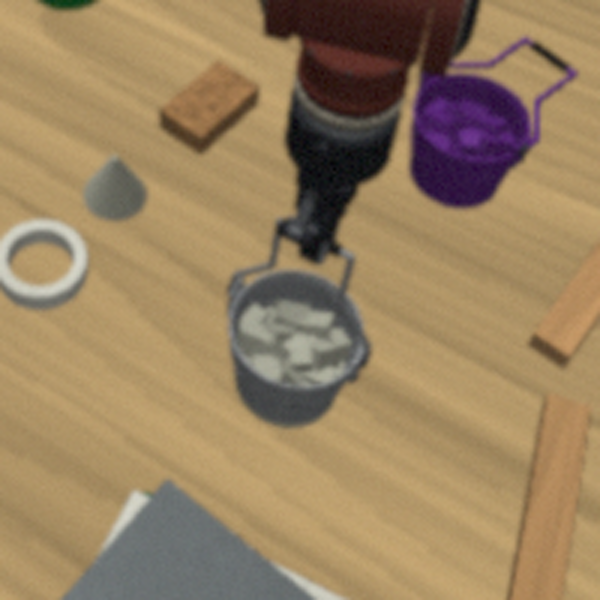

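The bail now stands upright, with its handle at c4 (312,245) in the fingers and the pail still standing. Let go and go up.

drive_tool:
  rows:
    - [[0, 0, -0.0007], 0]
    - [[0, 0, 0], 0]
    - [[0, 0, 0], 0]

```text
t: 5.9
tool_pos: [0.5938, 0.2426, 0.2805]
tool_rot: [2.198, 2.243, 0.003]
contact_force: [-0.2, -2.1, 6.2]
opening: 0.0087
grip_force: 25.8
```

drive_tool:
  rows:
    - [[0, 0, 0], 0]
    - [[0, 0, 0], 0]
    - [[0, 0, 0], 0]
    - [[0, 0, 0], 0]
    - [[0, 0, 0], 0]
  jaw: 0.5

```text
t: 6.4
tool_pos: [0.5927, 0.2427, 0.2789]
tool_rot: [-2.198, -2.244, 0.001]
contact_force: [-0.4, -1.2, -0.2]
opening: 0.0427
grip_force: 0.0
```

drive_tool:
  rows:
    - [[0, 0, -0.02], 0]
    - [[0, 0, -0.025], 0]
    - [[0, 0, -0.025], 0]
    - [[0, 0, 0], 0]

```text
t: 6.8
tool_pos: [0.5942, 0.2431, 0.3546]
tool_rot: [2.196, 2.241, 0.011]
contact_force: [-0.4, 0.0, 0.5]
opening: 0.0425
grip_force: 0.0
```

drive_tool:
  rows:
    - [[0, 0, 0], -0.14]
    - [[0, 0, 0], -0.14]
    - [[0, 0, 0], -0.14]
    - [[0, 0, 0], -0.14]
    - [[0, 0, 0], -0.14]
    - [[0, 0, 0], -0.14]
    - [[0, 0, 0], -0.14]
    - [[0, 0, 0], -0.14]
    - [[0, 0, 0], -0.14]
    - [[0, 0, 0], -0.14]
  jaw: 0

```text
t: 7.8
tool_pos: [0.5926, 0.2426, 0.3479]
tool_rot: [-0.227, -3.132, 0.001]
contact_force: [-0.2, 0.5, 0.5]
opening: 0.0857
grip_force: 0.0
```

```bash
python3 - <<'E'
from h import *
to([.5945,.2410,.288],np.pi/2+.03)
d=grab('scene','s3');e=grab('top','t3')
p=proj(d,[[.593,.24,.17]])[0].astype(int);q=proj(e,[[.593,.24,.17]])[0].astype(int)
x,y=p-[50,75];X,Y=q-[50,75];print(x,y,X,Y)
A=cv2.resize(d['image'][y:y+150,x:x+100],None,fx=4,fy=4,interpolation=2);B=cv2.resize(e['image'][Y:Y+150,X:X+100],None,fx=4,fy=4,interpolation=2)
cv2.imwrite('pics/c5.png',np.hstack([A,B]))
E
```

```text
t 7.8 pos [0.5926 0.2426 0.3479] F [-0.2  0.5  0.5] open 0.0857 grip 0.0
axes x [-0.99   0.144  0.002] y [ 0.144  0.99  -0.001] z [-0.002 -0.    -1.   ] q6 -1.15
shift [-0.0022 -0.0013  0.0599]
turn [np.float64(-0.175)]
330 208 190 84
```

View pics/c5.png

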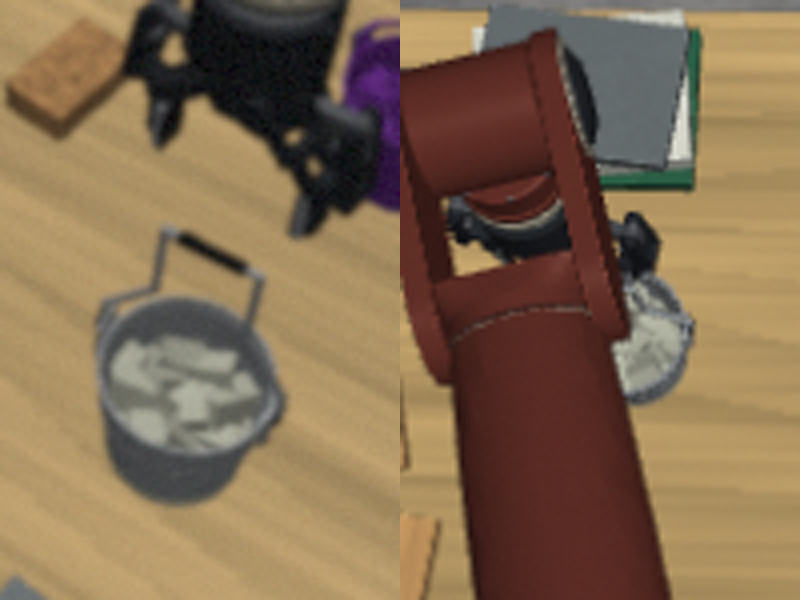

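The bail stays upright: its handle centre is at c5 (213,253), and the open fingertips are at (160,143) and (300,232).

```bash
python3 - <<'E'
from h import *
np.set_printoptions(precision=4,suppress=True)
d=load('s3'); S=lambda x,y:((x+.5)/4-.5+330,(y+.5)/4-.5+208)
print('handle',onz(d,S(213,253),.222),onz(d,S(180,237),.222),onz(d,S(246,270),.222))
o=ctrl.get_obs();R=Ro.from_rotvec(o['tool_rot']).as_matrix()
for L in(.055,.06,.065,.0726):
  P=[o['tool_pos']+R@[0,s*.05,L] for s in(-1,1)]
  print(L,[(p-[330,208])*4 for p in proj(d,P)])
E
```

```text
handle [0.5937 0.2397 0.222 ] [0.5944 0.2183 0.222 ] [0.5936 0.261  0.222 ]
0.055 [array([159.7969, 129.5522]), array([308.2721, 227.7665])]
0.06 [array([158.9921, 135.1576]), array([306.7995, 233.2625])]
0.065 [array([158.1934, 140.7186]), array([305.3388, 238.7124])]
0.0726 [array([156.9911, 149.0875]), array([303.1412, 246.9093])]
```

drive_tool:
  rows:
    - [[0, 0, 0], -0.083]
    - [[0, 0, 0], -0.083]
    - [[0, 0, 0], 0]
    - [[0, 0, 0], 0]

```text
t: 8.3
tool_pos: [0.5928, 0.2426, 0.3488]
tool_rot: [0.019, -3.141, 0.0]
contact_force: [0.2, -0.6, 0.3]
opening: 0.0858
grip_force: 0.0
```

```bash
python3 -c "
from h import *
to([.594,.2400,.279],np.pi/2+.02)"
```

```text
t 8.3 pos [0.5928 0.2426 0.3488] F [ 0.2 -0.6  0.3] open 0.0858 grip 0.0
axes x [-1.    -0.012  0.001] y [-0.012  1.    -0.   ] z [-0.001 -0.    -1.   ] q6 -1.31
shift [-0.0012 -0.0026  0.0698]
turn [np.float64(-0.008)]
```

drive_tool:
  rows:
    - [[-0.0012, -0.0026, 0], 0]
    - [[0, 0, 0.015], 0]
    - [[0, 0, 0.015], 0]
    - [[0, 0, 0.015], 0]
    - [[0, 0, 0.015], 0]
    - [[0, 0, 0.0095], 0]
    - [[0, 0, 0], 0]
    - [[0, 0, 0], 0]

```text
t: 9.1
tool_pos: [0.5942, 0.2401, 0.2798]
tool_rot: [0.024, -3.141, 0.0]
contact_force: [0.3, -0.7, 1.0]
opening: 0.0853
grip_force: 0.0
```

drive_tool:
  rows:
    - [[0, 0, 0], 0]
    - [[0, 0, 0], 0]
    - [[0, 0, 0], 0]
    - [[0, 0, 0], 0]
    - [[0, 0, 0], 0]
    - [[0, 0, 0], 0]
    - [[0, 0, 0], 0]
  jaw: 1.0
  grip_force: 50

```text
t: 9.8
tool_pos: [0.5949, 0.2401, 0.2821]
tool_rot: [-0.024, 3.138, 0.001]
contact_force: [-0.0, -0.3, 6.5]
opening: 0.0648
grip_force: 54.4
```

drive_tool:
  rows:
    - [[0, 0, -0.002], 0]
    - [[0, 0, -0.004], 0]
    - [[0, 0, -0.006], 0]
    - [[0, 0, -0.008], 0]
    - [[0, 0, -0.008], 0]
    - [[0, 0, -0.006], 0]
    - [[0, 0, -0.004], 0]
    - [[0, 0, -0.002], 0]
    - [[0, 0, 0], 0]
    - [[0, 0, 0], 0]

```text
t: 10.8
tool_pos: [0.594, 0.24, 0.3195]
tool_rot: [0.024, -3.141, 0.0]
contact_force: [0.3, 0.3, -6.6]
opening: 0.0644
grip_force: 56.7
```

```bash
python3 - <<'E'
from h import *
to([.463,-.168,.46],np.pi/2-.103)
d=grab('scene','s4')
p=proj(d,[[.593,.24,.2]])[0].astype(int)
x,y=p-[80,75];print(x,y)
cv2.imwrite('pics/c6.png',cv2.resize(d['image'][y:y+150,x:x+150],None,fx=4,fy=4,interpolation=2))
a=load('top0');print('green',onz(a,(381,258),.09),'sander',onz(a,(450,205),.1))
E
```

```text
t 10.8 pos [0.594  0.24   0.3195] F [ 0.3  0.3 -6.6] open 0.0644 grip 56.7
axes x [-1.    -0.015  0.001] y [-0.015  1.    -0.   ] z [-0.001 -0.    -1.   ] q6 -1.32
shift [ 0.1374 -0.406  -0.1403]
turn [np.float64(0.118)]
302 201
green [ 0.28576897 -0.22909879  0.09      ] sander [ 0.46726035 -0.46695736  0.1       ]
```

View pics/c6.png

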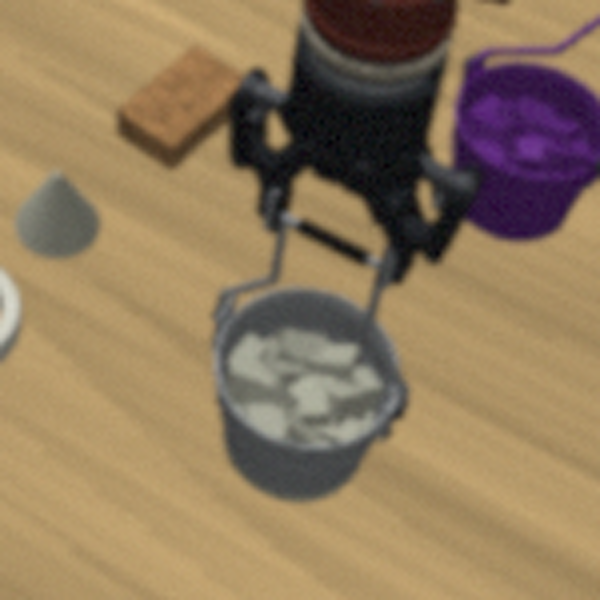

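The pail hangs clear, held at the rod ends, with the handle centre at c6 (337,240).

```bash
python3 - <<'E'
from h import *
d=load('s4');S=lambda x,y:((x+.5)/4-.5+302,(y+.5)/4-.5+201)
for uv in((337,240),(290,217),(383,263)):
    c,r=ray(d,S(*uv)); s=(.594-c[0])/r[0]; print(c+s*r)
E
```

```text
[0.594      0.24198124 0.26387451]
[0.594      0.21208127 0.26314589]
[0.594      0.27057388 0.26415189]
```

drive_tool:
  rows:
    - [[0, 0, -0.01], 0]
    - [[0, 0, -0.02], 0]
    - [[0, 0, -0.025], 0]
    - [[0, 0, -0.025], 0]
    - [[0, 0, -0.025], 0]
    - [[0, 0, -0.02], 0]
    - [[0, 0, -0.01], 0]
    - [[0, 0, -0.005], 0]
    - [[0, 0, 0], 0]

```text
t: 11.75
tool_pos: [0.5942, 0.2401, 0.4601]
tool_rot: [-0.024, 3.141, 0.0]
contact_force: [-0.2, 0.7, -7.0]
opening: 0.0645
grip_force: 57.2
```

drive_tool:
  rows:
    - [[0.004, -0.01, 0], 0.012]
    - [[0.008, -0.02, 0], 0.012]
    - [[0.01, -0.03, 0], 0.012]
    - [[0.011, -0.032, 0], 0.012]
    - [[0.011, -0.032, 0], 0.012]
    - [[0.011, -0.032, 0], 0.012]
    - [[0.011, -0.032, 0], 0.012]
    - [[0.011, -0.032, 0], 0.012]
    - [[0.011, -0.032, 0], 0.012]
    - [[0.011, -0.032, 0], 0.01]

```text
t: 12.75
tool_pos: [0.4812, -0.0407, 0.4583]
tool_rot: [-0.163, -3.135, 0.0]
contact_force: [-0.3, -0.9, -6.3]
opening: 0.0642
grip_force: 57.4
```

drive_tool:
  rows:
    - [[0.01, -0.03, 0], 0]
    - [[0.009, -0.026, 0], 0]
    - [[0.006, -0.02, 0], 0]
    - [[0.004, -0.015, 0], 0]
    - [[0, -0.008, 0], 0]
    - [[0, 0, 0], 0]
    - [[0, 0, 0], 0]
    - [[0, 0, 0], 0]
    - [[0, 0, 0], 0]
    - [[0, 0, 0], 0]

```text
t: 13.75
tool_pos: [0.4438, -0.1342, 0.4599]
tool_rot: [-0.159, -3.137, -0.0]
contact_force: [0.4, -0.5, -6.1]
opening: 0.0648
grip_force: 57.5
```

```bash
python3 - <<'E'
from h import *
O=np.array([.5722,-.1786]);u=np.array([np.cos(.103),-np.sin(.103)])
P=O-.11*u; to([*P,.41],np.pi/2-.103)
E
```

```text
t 13.75 pos [ 0.4438 -0.1342  0.4599] F [ 0.4 -0.5 -6.1] open 0.0648 grip 57.5
axes x [-0.995  0.101  0.   ] y [0.101 0.995 0.   ] z [-0.  0. -1.] q6 -1.92
shift [-0.0223 -0.031   0.0499]
turn [np.float64(0.001)]
```

drive_tool:
  rows:
    - [[0, -0.005, 0.006], 0]
    - [[0, -0.01, 0.012], 0]
    - [[-0.004, -0.01, 0.012], 0]
    - [[-0.01, -0.006, 0.012], 0]
    - [[-0.014, 0, 0.008], 0]
    - [[-0.015, 0, 0], 0]
    - [[-0.013, 0, 0], 0]
    - [[-0.008, 0, 0], 0]
    - [[-0.004, 0, 0], 0]
    - [[0, 0, 0], 0]

```text
t: 14.75
tool_pos: [0.5085, -0.1727, 0.4093]
tool_rot: [-0.161, -3.137, -0.001]
contact_force: [-0.5, 0.1, -6.2]
opening: 0.0646
grip_force: 57.6
```

```bash
python3 - <<'E'
from h import *
O=np.array([.5722,-.1786]);u=np.array([np.cos(.103),-np.sin(.103)])
P=O-.0085*u; to([*P,.40],np.pi/2-.103)
d=grab('scene','s5')
p=proj(d,[[*O,.3]])[0].astype(int);x,y=p-[100,100];x=max(x,0);y=max(y,0);print(x,y)
cv2.imwrite('pics/c7.png',cv2.resize(d['image'][y:y+150,x:x+200],None,fx=4,fy=4,interpolation=2))
E
```

```text
t 14.75 pos [ 0.5085 -0.1727  0.4093] F [-0.5  0.1 -6.2] open 0.0646 grip 57.6
axes x [-0.995  0.102  0.001] y [0.102 0.995 0.   ] z [-0.001  0.    -1.   ] q6 -1.93
shift [-0.0555  0.0006  0.0092]
turn [np.float64(0.0)]
148 74
```

View pics/c7.png

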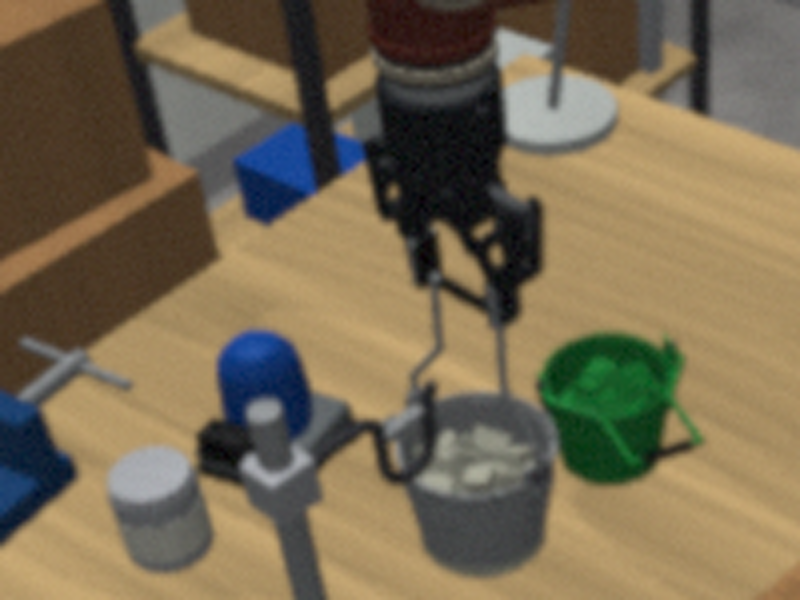

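Handle centre at c7 (464,293) in line with and above the hook (point top 433,388; bowl bottom 400,480).

```bash
python3 - <<'E'
from h import *
d=load('s5');S=lambda x,y:((x+.5)/4-.5+148,(y+.5)/4-.5+74)
O=np.array([.5722,-.1786,0]);u=np.array([np.cos(.103),-np.sin(.103),0]);v=np.array([-u[1],u[0],0])
c,r=ray(d,S(464,293)); s=(-.064-(c-O)@u)/(r@u);X=c+s*r;print('handle z',X[2],'y',(X-O)@v)
for n,p in dict(tiptop=(433,386),bowl=(398,482)).items():
    c,r=ray(d,S(*p)); s=-(c-O)@v/(r@v);X=c+s*r;print(n,(X-O)@u,X[2])
E
```

```text
handle z 0.3517063887366687 y -0.0011374751701341704
tiptop -0.026446502412457558 0.2966812547742609
bowl 0.015336248473739442 0.2383351417202494
```

drive_tool:
  rows:
    - [[-0.004, 0, 0], 0]
    - [[-0.008, 0, 0], 0]
    - [[-0.01, 0, 0], 0]
    - [[-0.01, 0, 0], 0]
    - [[-0.01, 0, 0], 0]
    - [[-0.007, 0, 0], 0]
    - [[-0.004, 0, 0], 0]
    - [[-0.0025, 0, 0], 0]
    - [[0, 0, 0], 0]
    - [[0, 0, 0], 0]

```text
t: 15.8
tool_pos: [0.5631, -0.1781, 0.4098]
tool_rot: [-0.161, -3.137, -0.0]
contact_force: [-1.2, -0.1, -6.2]
opening: 0.0647
grip_force: 57.6
```

drive_tool:
  rows:
    - [[0, 0, 0.004], 0]
    - [[0, 0, 0.006], 0]
    - [[0, 0, 0.006], 0]
    - [[0, 0, 0.006], 0]
    - [[0, 0, 0.004], 0]
    - [[0, 0, 0.002], 0]
    - [[0, 0, 0], 0]
    - [[0, 0, 0], 0]

```text
t: 16.6
tool_pos: [0.5634, -0.1782, 0.3822]
tool_rot: [0.161, 3.137, -0.0]
contact_force: [0.5, 0.0, -6.8]
opening: 0.0643
grip_force: 57.6
```

drive_tool:
  rows:
    - [[0, 0, 0.002], 0]
    - [[0, 0, 0.002], 0]
    - [[0, 0, 0], 0]
    - [[0, 0, 0], 0]

```text
t: 17.0
tool_pos: [0.5632, -0.1781, 0.3778]
tool_rot: [-0.161, -3.137, -0.0]
contact_force: [0.4, -0.9, -6.5]
opening: 0.0643
grip_force: 57.6
```

drive_tool:
  rows:
    - [[0, 0, 0.002], 0]
    - [[0, 0, 0.002], 0]
    - [[0, 0, 0], 0]
    - [[0, 0, 0], 0]

```text
t: 17.4
tool_pos: [0.5633, -0.1781, 0.3738]
tool_rot: [-0.161, -3.137, -0.0]
contact_force: [0.1, 0.5, -6.6]
opening: 0.0643
grip_force: 57.6
```

drive_tool:
  rows:
    - [[0, 0, 0.002], 0]
    - [[0, 0, 0.002], 0]
    - [[0, 0, 0], 0]
    - [[0, 0, 0], 0]

```text
t: 17.8
tool_pos: [0.5633, -0.1781, 0.3697]
tool_rot: [-0.161, -3.137, -0.0]
contact_force: [-0.1, 0.8, -6.5]
opening: 0.0644
grip_force: 57.6
```

drive_tool:
  rows:
    - [[0, 0, 0.002], 0]
    - [[0, 0, 0.002], 0]
    - [[0, 0, 0], 0]
    - [[0, 0, 0], 0]

```text
t: 18.2
tool_pos: [0.5633, -0.1781, 0.3657]
tool_rot: [-0.161, -3.137, -0.0]
contact_force: [0.5, 0.4, -6.6]
opening: 0.0644
grip_force: 57.6
```

drive_tool:
  rows:
    - [[0, 0, 0.0015], 0]
    - [[0, 0, 0.0015], 0]
    - [[0, 0, 0], 0]
    - [[0, 0, 0], 0]

```text
t: 18.6
tool_pos: [0.5633, -0.1781, 0.3628]
tool_rot: [-0.161, -3.137, -0.0]
contact_force: [0.0, 0.3, -6.0]
opening: 0.0644
grip_force: 57.6
```

drive_tool:
  rows:
    - [[0, 0, 0.0015], 0]
    - [[0, 0, 0.0015], 0]
    - [[0, 0, 0], 0]
    - [[0, 0, 0], 0]

```text
t: 19.0
tool_pos: [0.5633, -0.1781, 0.3598]
tool_rot: [-0.161, -3.137, -0.0]
contact_force: [0.1, -0.0, -5.8]
opening: 0.0646
grip_force: 57.6
```

drive_tool:
  rows:
    - [[0, 0, 0.0015], 0]
    - [[0, 0, 0.0015], 0]
    - [[0, 0, 0], 0]
    - [[0, 0, 0], 0]

```text
t: 19.4
tool_pos: [0.5633, -0.1781, 0.3568]
tool_rot: [-0.161, -3.137, -0.0]
contact_force: [0.6, 0.1, -6.7]
opening: 0.0642
grip_force: 57.6
```

drive_tool:
  rows:
    - [[0, 0, 0.0015], 0]
    - [[0, 0, 0.0015], 0]
    - [[0, 0, 0], 0]
    - [[0, 0, 0], 0]

```text
t: 19.8
tool_pos: [0.5633, -0.1781, 0.3538]
tool_rot: [-0.161, -3.137, -0.0]
contact_force: [0.2, 0.6, -5.1]
opening: 0.0644
grip_force: 57.6
```

drive_tool:
  rows:
    - [[0, 0, 0.0015], 0]
    - [[0, 0, 0.0015], 0]
    - [[0, 0, 0], 0]
    - [[0, 0, 0], 0]

```text
t: 20.2
tool_pos: [0.5633, -0.1781, 0.3508]
tool_rot: [-0.161, -3.137, -0.0]
contact_force: [-0.7, -0.6, -6.8]
opening: 0.0645
grip_force: 57.6
```

drive_tool:
  rows:
    - [[0, 0, 0.0015], 0]
    - [[0, 0, 0.0015], 0]
    - [[0, 0, 0], 0]
    - [[0, 0, 0], 0]

```text
t: 20.6
tool_pos: [0.5637, -0.1782, 0.3493]
tool_rot: [0.161, 3.135, -0.001]
contact_force: [0.4, 1.6, 1.2]
opening: 0.0642
grip_force: 58.1
```

drive_tool:
  rows:
    - [[0, 0, 0.0015], 0]
    - [[0, 0, 0.0015], 0]
    - [[0, 0, 0], 0]
    - [[0, 0, 0], 0]

```text
t: 21.0
tool_pos: [0.5633, -0.1782, 0.3448]
tool_rot: [-0.161, -3.137, 0.0]
contact_force: [-0.4, 1.1, 0.4]
opening: 0.0642
grip_force: 58.1
```

drive_tool:
  rows:
    - [[0, 0, 0.0015], 0]
    - [[0, 0, 0.0015], 0]
    - [[0, 0, 0], 0]
    - [[0, 0, 0], 0]

```text
t: 21.4
tool_pos: [0.5631, -0.1782, 0.3416]
tool_rot: [-0.161, -3.137, -0.0]
contact_force: [-1.6, 0.6, 0.2]
opening: 0.0642
grip_force: 58.1
```

Latch found at TCP z ≈ 0.350, with a push of about 7 N. Keep pressing.

drive_tool:
  rows:
    - [[0, 0, 0.0015], 0]
    - [[0, 0, 0.0015], 0]
    - [[0, 0, 0.0015], 0]
    - [[0, 0, 0.0015], 0]
    - [[0, 0, 0], 0]

```text
t: 21.9
tool_pos: [0.5631, -0.1782, 0.3353]
tool_rot: [-0.161, -3.136, -0.0]
contact_force: [-2.8, 0.3, 1.0]
opening: 0.0642
grip_force: 58.1
```

drive_tool:
  rows:
    - [[0, 0, 0.0015], 0]
    - [[0, 0, 0.0015], 0]
    - [[0, 0, 0.0015], 0]
    - [[0, 0, 0.0015], 0]
    - [[0, 0, 0], 0]

```text
t: 22.4
tool_pos: [0.5631, -0.1781, 0.3293]
tool_rot: [-0.161, -3.136, -0.0]
contact_force: [-2.7, -0.6, -0.4]
opening: 0.0644
grip_force: 58.1
```

drive_tool:
  rows:
    - [[0, 0, 0.0015], 0]
    - [[0, 0, 0.0015], 0]
    - [[0, 0, 0], 0]
    - [[0, 0, 0], 0]

```text
t: 22.8
tool_pos: [0.563, -0.1781, 0.3262]
tool_rot: [-0.161, -3.136, -0.0]
contact_force: [-5.0, 0.6, -1.0]
opening: 0.0643
grip_force: 58.0
```

drive_tool:
  rows:
    - [[0, 0, 0.001], 0]
    - [[0, 0, 0.001], 0]
    - [[0, 0, 0], 0]
    - [[0, 0, 0], 0]

```text
t: 23.2
tool_pos: [0.563, -0.1781, 0.3244]
tool_rot: [-0.161, -3.136, -0.0]
contact_force: [-4.9, -0.6, -2.8]
opening: 0.064
grip_force: 58.0
```

drive_tool:
  rows:
    - [[0, 0, 0.001], 0]
    - [[0, 0, 0.001], 0]
    - [[0, 0, 0], 0]
    - [[0, 0, 0], 0]

```text
t: 23.6
tool_pos: [0.563, -0.1781, 0.3221]
tool_rot: [-0.161, -3.136, -0.0]
contact_force: [-5.3, -0.8, -3.0]
opening: 0.0647
grip_force: 58.0
```

drive_tool:
  rows:
    - [[0, 0, 0.001], 0]
    - [[0, 0, 0.001], 0]
    - [[0, 0, 0], 0]
    - [[0, 0, 0], 0]

```text
t: 24.0
tool_pos: [0.5636, -0.1779, 0.3199]
tool_rot: [0.161, 3.137, 0.001]
contact_force: [-0.3, -0.3, -6.6]
opening: 0.0642
grip_force: 57.6
```

Past the latch: the force has fallen back to the pail's weight alone. Now bring the handle over x = 0 and lower it.

drive_tool:
  rows:
    - [[-0.002, 0, 0], 0]
    - [[-0.002, 0, 0], 0]
    - [[-0.002, 0, 0], 0]
    - [[-0.0015, 0, 0], 0]
    - [[-0.001, 0, 0], 0]
    - [[0, 0, 0], 0]
    - [[0, 0, 0], 0]

```text
t: 24.7
tool_pos: [0.5718, -0.179, 0.3209]
tool_rot: [-0.161, -3.137, -0.0]
contact_force: [0.3, 0.5, -6.8]
opening: 0.0643
grip_force: 57.6
```

drive_tool:
  rows:
    - [[0, 0, 0.001], 0]
    - [[0, 0, 0.001], 0]
    - [[0, 0, 0.001], 0]
    - [[0, 0, 0.001], 0]
    - [[0, 0, 0.001], 0]
    - [[0, 0, 0.001], 0]
    - [[0, 0, 0], 0]
    - [[0, 0, 0], 0]

```text
t: 25.5
tool_pos: [0.5717, -0.179, 0.3148]
tool_rot: [-0.161, -3.137, -0.0]
contact_force: [-0.0, -0.0, -6.5]
opening: 0.064
grip_force: 57.6
```

drive_tool:
  rows:
    - [[0, 0, 0.001], 0]
    - [[0, 0, 0.001], 0]
    - [[0, 0, 0.001], 0]
    - [[0, 0, 0.001], 0]
    - [[0, 0, 0], 0]
    - [[0, 0, 0], 0]

```text
t: 26.1
tool_pos: [0.5717, -0.179, 0.3108]
tool_rot: [-0.161, -3.137, -0.0]
contact_force: [0.2, -0.4, -6.7]
opening: 0.0642
grip_force: 57.6
```

```bash
python3 - <<'E'
from h import *
O=np.array([.5722,-.1786]); to([*O,.3065])
E
```

```text
t 26.1 pos [ 0.5717 -0.179   0.3108] F [ 0.2 -0.4 -6.7] open 0.0642 grip 57.6
axes x [-0.995  0.102  0.   ] y [0.102 0.995 0.   ] z [-0.  0. -1.] q6 -1.9
shift [-0.0004  0.0005  0.0043]
```

drive_tool:
  rows:
    - [[0, 0, 0.001], 0]
    - [[0, 0, 0.001], 0]
    - [[0, 0, 0], 0]
    - [[0, 0, 0], 0]

```text
t: 26.5
tool_pos: [0.5718, -0.179, 0.3089]
tool_rot: [-0.161, -3.137, -0.0]
contact_force: [-0.1, 1.0, -6.1]
opening: 0.0647
grip_force: 57.6
```

drive_tool:
  rows:
    - [[0, 0, 0.001], 0]
    - [[0, 0, 0], 0]
    - [[0, 0, 0], 0]

```text
t: 26.8
tool_pos: [0.5718, -0.179, 0.3078]
tool_rot: [-0.161, -3.137, -0.0]
contact_force: [0.4, 0.0, -6.3]
opening: 0.064
grip_force: 57.6
```

drive_tool:
  rows:
    - [[0, 0, 0.001], 0]
    - [[0, 0, 0], 0]
    - [[0, 0, 0], 0]

```text
t: 27.1
tool_pos: [0.5718, -0.179, 0.3068]
tool_rot: [-0.161, -3.137, -0.0]
contact_force: [0.5, -0.4, -6.5]
opening: 0.0647
grip_force: 57.6
```

drive_tool:
  rows:
    - [[0, 0, 0.001], 0]
    - [[0, 0, 0], 0]
    - [[0, 0, 0], 0]

```text
t: 27.4
tool_pos: [0.5717, -0.179, 0.3058]
tool_rot: [-0.161, -3.137, -0.0]
contact_force: [-0.1, 0.8, -6.0]
opening: 0.0645
grip_force: 57.6
```

drive_tool:
  rows:
    - [[0, 0, 0.001], 0]
    - [[0, 0, 0], 0]
    - [[0, 0, 0], 0]

```text
t: 27.7
tool_pos: [0.5719, -0.1791, 0.3052]
tool_rot: [0.161, 3.137, -0.0]
contact_force: [-0.2, 0.7, -5.9]
opening: 0.0646
grip_force: 57.7
```

drive_tool:
  rows:
    - [[0, 0, 0.001], 0]
    - [[0, 0, 0], 0]
    - [[0, 0, 0], 0]

```text
t: 28.0
tool_pos: [0.5721, -0.1791, 0.3049]
tool_rot: [0.161, 3.136, -0.001]
contact_force: [0.3, 1.6, -2.3]
opening: 0.0648
grip_force: 57.9
```

```bash
python3 - <<'E'
from h import *
to(None); print(ctrl.get_obs()['wrist_torque'])
d=grab('scene','s6')
x,y=190,100
cv2.imwrite('pics/c8.png',cv2.resize(d['image'][y:y+140,x:x+140],None,fx=4,fy=4,interpolation=2))
E
```

```text
t 28.0 pos [ 0.5721 -0.1791  0.3049] F [ 0.3  1.6 -2.3] open 0.0648 grip 57.9
axes x [-0.995  0.102 -0.002] y [ 0.102  0.995 -0.   ] z [ 0.002 -0.001 -1.   ] q6 -1.9
[ 0.15012635 -0.03151149 -0.03383478]
```

View pics/c8.png

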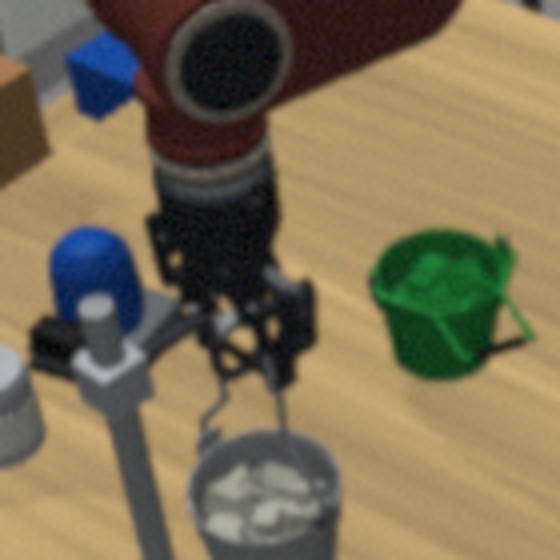

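The image shows the handle inside the hook and the pail hanging level below it. The bowl takes load at the expected height, so finish the transfer.

drive_tool:
  rows:
    - [[0, 0, 0.0008], 0]
    - [[0, 0, 0], 0]
    - [[0, 0, 0], 0]

```text
t: 28.35
tool_pos: [0.5723, -0.1791, 0.3046]
tool_rot: [0.161, 3.135, -0.001]
contact_force: [-0.1, 1.0, 4.7]
opening: 0.0643
grip_force: 58.4
```

drive_tool:
  rows:
    - [[0, 0, 0.0008], 0]
    - [[0, 0, 0], 0]
    - [[0, 0, 0], 0]

```text
t: 28.65
tool_pos: [0.5725, -0.1792, 0.3044]
tool_rot: [0.161, 3.134, -0.001]
contact_force: [-0.2, 1.4, 7.6]
opening: 0.0644
grip_force: 58.7
```

```bash
python3 - <<'E'
from h import *
to(None); print(ctrl.get_obs()['wrist_torque'])
E
```

```text
t 28.65 pos [ 0.5725 -0.1792  0.3044] F [-0.2  1.4  7.6] open 0.0644 grip 58.7
axes x [-0.995  0.102 -0.003] y [ 0.102  0.995 -0.001] z [ 0.003 -0.001 -1.   ] q6 -1.9
[ 0.26300804 -0.01807556 -0.03842102]
```

drive_tool:
  rows:
    - [[0, 0, -0.001], 0]
    - [[0, 0, 0], 0]
    - [[0, 0, 0], 0]

```text
t: 28.95
tool_pos: [0.5724, -0.1791, 0.3045]
tool_rot: [0.161, 3.135, -0.001]
contact_force: [3.3, 1.2, 5.5]
opening: 0.0647
grip_force: 58.6
```

drive_tool:
  rows:
    - [[0, 0, 0], 0]
    - [[0, 0, 0], 0]
    - [[0, 0, 0], 0]
    - [[0, 0, 0], 0]
    - [[0, 0, 0], 0]
    - [[0, 0, 0], 0]
  jaw: 0

```text
t: 29.55
tool_pos: [0.5717, -0.179, 0.3032]
tool_rot: [-0.161, -3.137, -0.0]
contact_force: [-0.1, -0.4, -0.0]
opening: 0.0855
grip_force: 0.0
```

drive_tool:
  rows:
    - [[0, 0, -0.004], 0]
    - [[0, 0, -0.01], 0]
    - [[0, 0, -0.02], 0]
    - [[0, 0, -0.025], 0]
    - [[0, 0, -0.03], 0]
    - [[0, 0, -0.03], 0]
    - [[0, 0, -0.03], 0]
    - [[0, 0, -0.02], 0]
    - [[0, 0, 0], 0]
    - [[0, 0, 0], 0]

```text
t: 30.55
tool_pos: [0.5718, -0.179, 0.4727]
tool_rot: [0.161, 3.137, -0.001]
contact_force: [0.3, 0.0, 0.7]
opening: 0.0852
grip_force: 0.0
```

drive_tool:
  rows:
    - [[0.02, 0, 0], 0]
    - [[0.03, 0, 0], 0]
    - [[0.03, 0, 0], 0]
    - [[0.02, 0, 0], 0]
    - [[0, 0, 0], 0]
    - [[0, 0, 0], 0]
    - [[0, 0, 0], 0]
    - [[0, 0, 0], 0]
    - [[0, 0, 0], 0]
    - [[0, 0, 0], 0]

```text
t: 31.55
tool_pos: [0.4727, -0.1688, 0.4721]
tool_rot: [-0.16, -3.137, -0.0]
contact_force: [0.7, 0.0, 0.7]
opening: 0.0853
grip_force: 0.0
```

```bash
python3 - <<'E'
from h import *
to(None)
d=grab('scene','s7')
x,y=190,120
cv2.imwrite('pics/c9.png',cv2.resize(d['image'][y:y+140,x:x+140],None,fx=4,fy=4,interpolation=2))
E
```

```text
t 31.55 pos [ 0.4727 -0.1688  0.4721] F [0.7 0.  0.7] open 0.0853 grip 0.0
axes x [-0.995  0.102  0.   ] y [0.102 0.995 0.   ] z [-0.  0. -1.] q6 -1.96
```

View pics/c9.png

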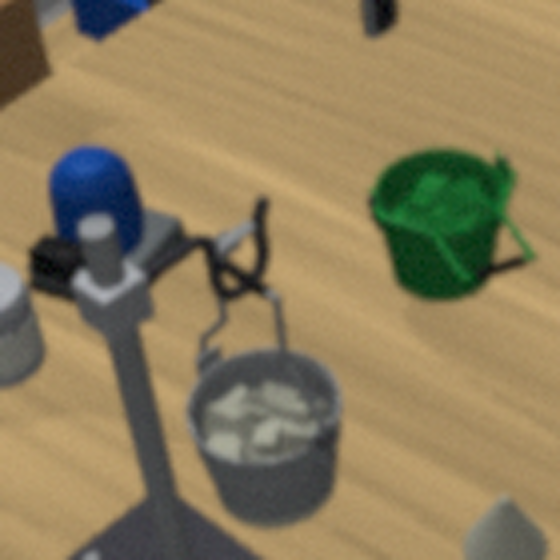

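The pail hangs level from the hook, with its handle in the bowl at c9 (240,275), the shut latch above at (235,237), and the gripper clear.

drive_tool:
  rows:
    - [[0, 0, 0], 0]
    - [[0, 0, 0], 0]
    - [[0, 0, 0], 0]
    - [[0, 0, 0], 0]
    - [[0, 0, 0], 0]
    - [[0, 0, 0], 0]
    - [[0, 0, 0], 0]
    - [[0, 0, 0], 0]
    - [[0, 0, 0], 0]
    - [[0, 0, 0], 0]

```text
t: 32.6
tool_pos: [0.4723, -0.1688, 0.4723]
tool_rot: [0.161, 3.137, -0.0]
contact_force: [-0.7, 1.5, 0.7]
opening: 0.0852
grip_force: 0.0
```

drive_tool:
  rows:
    - [[0, 0, 0], 0]
    - [[0, 0, 0], 0]
    - [[0, 0, 0], 0]
    - [[0, 0, 0], 0]
    - [[0, 0, 0], 0]
    - [[0, 0, 0], 0]
    - [[0, 0, 0], 0]
    - [[0, 0, 0], 0]
    - [[0, 0, 0], 0]
    - [[0, 0, 0], 0]

```text
t: 33.6
tool_pos: [0.4723, -0.1688, 0.4723]
tool_rot: [-0.161, -3.137, -0.0]
contact_force: [0.2, -0.4, -0.5]
opening: 0.0855
grip_force: 0.0
```

```bash
python3 -c "
from station import ctrl
print(ctrl.finish_job())"
```

```text
the job is handed in; nothing more can be done
None
```

I handed the job in at about 34 s; the last picture shows the pail hanging level with its handle in the hook's bowl under the shut latch and the gripper clear, though the hand-in returned no verdict.

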